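# Set the coffee mill's grind dial and hold its run lever level

## Robot

A 6-joint arm with a two-finger parallel gripper is mounted at the origin on the work surface. World frame = base frame: x ahead of the robot, y to its left, z up, the work surface at z = 0. Lengths are in mm, angles in rad, forces in N, time in s.
With the tool pointing down it reaches from about 400 to 825 mm from the base axis. Payload 7 kg.
Tool frame: the origin (TCP) lies at the very end of the fingers, on their centre line; the grasp point (between the pads) lies 19 mm behind it (r.hold_point_z is the z of the grasp point in the tool frame, in mm); z points along the fingers, y is the line along which they close (so a half turn about z gives the same grasp; the last joint's range is limited). The gripper opens to 88 mm and grips with 3 to 60 N. Pads are 19 mm wide; open, the fingers measure 130 mm over their backs; the gripper's body (78 mm by 193 mm) begins 47 mm behind the grasp point.
Start: joints at [1.616, 0.359, 0.012, 0, -1.224, -0.288], TCP at [162.295, 655.176, 198.061] pointing down, gripper open.
Joint ranges: [-3.07, 3.07], [-1.43, 2.12], [-1.02, 1.25], [-3.03, 1.67], [-3.05, -0], [-3.03, 3.03]. Speed limits (rad/s): [2.39, 2.39, 3.01, 3.14, 3.14, 3.14].

## Interface

Orientations are given as a unit quaternion [w, x, y, z].
In Python, from cell import r gives the robot as it stands. Calls block until the motion is done:
- r.movep(position, orientation): joint-space move of the TCP to a pose.
- r.servo_line(position, orientation=None, v=150, threshold=None): straight line of the TCP; orientation=None keeps the orientation; v is the mean speed in mm/s. With threshold (N) it stops when the force on the tool has changed by that much, and returns True; else False.
- r.move_j(angles): joint-space move.
- r.set_gripper(opening): opening from 0.0 (shut) to 1.0 (fully open); the grip force is fixed at half the most; returns when the fingers have stopped.
- r.sleep(seconds).
- r.solve_ik(position, orientation): joint angles nearest the present ones, or None.
- r.capture(name): name is "scene" or "top" or "wrist"; returns a dict with "frame" (384x512x3 uint8, red, green, blue), "vertical_fov" (degrees; the focal length in pixels is half the picture's height over the tangent of half this angle, whatever the lens; pixels are square), "cx", "cy" (the principal point, pixels), "R" (3x3) and "t" (3): a world point X has camera coordinates R X + t. Camera axes: x right, y down, z forward; pixel columns grow to the right and rows downward; lengths in mm; the calibration is good to about 2 mm. The wrist camera is an equidistant fisheye: a pixel r from the principal point sees the ray r / f radians off the axis. A picture is of the moment at which its call begins. There is no depth.
A pose or a line that the arm cannot do raises r.IKError and nothing moves.
- r.finish_job(): hands the job in; it is judged then, once.
Readings, each from a call of its own:
- r.current_time(): time.
- r.current_joints(): joint angles.
- r.current_joint_velocities(): joint speeds.
- r.current_joint_efforts(): joint torques, N m.
- r.current_eef_pos(): TCP position.
- r.current_orientation(): TCP orientation.
- r.current_contact_force(): force on the tool from outside, world axes, zero at the start.
- r.current_ft_torque(): the same for the moment, N m.
- r.current_grip_width(): opening from 0.0 (shut) to 1.0 (fully open).
- r.current_gripper_force(): force on a finger pad.
Only numpy, scipy, OpenCV 4.12 (cv2) and the standard library are available. Lean on these libraries where they do the work, as an engineer would, in place of code of your own. Each camera call takes 0.05 s, during which the arm holds its last target. There are 200 camera calls.

## Task

On the coffee mill, turn the grind dial until its pointer lines up with the small raised preset tab on the ring around it, then let go of the dial. Only then press the mill's spring-loaded run lever down with the fingertips until it is level, flush with the tops of the two cheeks beside it, never down to its bottom stop, and keep it there: finish while still holding it level. Leave the cup on the mill and everything else on the counter where they are.

Things in the scene. Friction and masses are not known exactly. Their poses are not given: they have to be found in the camera images.
- mill: Aluminium coffee mill fixed to the counter, 200 mm deep (its x), 360 wide (its y); origin at the centre of its underside, z up, its front (-x) faces the robot, yaw within 0.5 rad. Main deck (y -60 to 180) 80 mm high, with the dial (axis at x -20, y 110) and a lidded hopper (axis x 55, y 0, radius 45, top 146 mm above the counter). Right part (y -180 to -54): a step 50 mm high with the run lever.
- dial (a joint): Grind dial angle, rad, 0 to 2.1, growing anticlockwise seen from above; at value q its pointer points along the mill's x axis turned anticlockwise by 2.2 + q. It stays where it is left (friction 0.08 N m).
- tab (a joint): Angle of the preset tab about the same axis, same zero and sense as the dial: the dial is set when both values are equal. Too stiff to move lightly; not to be moved. The scale ticks on the deck round it are 15 degrees apart.
- lever (a joint): Run lever angle, rad: 0 at rest (free end raised 0.34 rad above level), grows as it is pressed down, 0.34 = level, 0.62 = bottom stop. A spring returns it: pushing on the pad takes about 4 N at first, 9 N at level, 13 N at the bottom.
- dial_axis (a point): The dial: steel disc, radius 40, top 94 mm above the counter, with an upright grip bar on it 56 mm long, 14 wide, 28 tall (top 122 mm above the counter) along the pointer's direction, from 22 mm ahead of the axis to 34 behind; a black pointer strip lies on the disc at the shorter end. Origin on the axis at deck height (80 mm), x axis along the pointer, z up.
- dial_pointer (a point): Outer end of the black pointer strip, 40 mm from the dial's axis, 99 mm above the counter; its x axis points outwards along the pointer.
- tab_mark (a point): Top of the preset tab, a dark steel block 16 mm (radial) by 9 mm on the ring round the dial, 53 mm from the dial's axis, 94 mm above the counter; its x axis points outwards from the axis.
- lever_pad (a point): Black pad at the lever's free front end, 46 mm along the lever, 44 wide, 12 thick; origin at its centre (top 6 mm above it), 100 mm from the hinge, which lies across the mill at mill x 50, y -120, 95 mm high. Level, the pad centre is at mill x -50, y -120, its top 101 mm above the counter (at rest about 134), flush with the tops of the two steel cheeks beside the arm, which end 35 mm behind it.
- dose_cup: Steel dosing cup standing loose on the mill's deck between dial and lever, radius 24, 45 mm tall; origin under its centre.
- mug: White mug, radius 38, 85 mm tall, on the counter left of the mill; bystander.
- jar: Glass jar with steel cap, radius 34, 85 mm tall, right of the mill; bystander.
- tamper: Steel coffee tamper, radius 28, 78 mm tall, in front of the mill; bystander.
- spoon: Spoon lying in front of the mill on its left; bystander.
- pepper: Dark brown bottle with a steel cap, radius 26, 150 mm tall, behind the mill; bystander.

How it is judged (in metres and radians):
On the way, in this order (a step that is already met when the one before it is completed fails the run):
1. the dial's pointer is lined up with the preset tab, the dial is let go, and the lever is still up (angle between the x axis of dial_pointer and the x axis of tab_mark, either way round below 0.13 rad and contact force between the fingers and dial below 0.2 N and value of joint lever below 0.1 rad), for 0.2 s.
2. the fingers hold the run lever level (value of joint lever between 0.26 and 0.42 rad and contact force between the fingers and lever above 2 N), for 0.5 s.
At the end, for the whole second after the job is handed in: The fingers still press the run lever (more than 2 N) and hold it still, level within 0.08 rad (about 8 mm at the pad), while the dial's pointer is within 0.13 rad (half a scale division) of the preset tab (all of step 2 and angle between the x axis of dial_pointer and the x axis of tab_mark, either way round below 0.13 rad and velocity of joint lever between -0.1 and 0.1 rad/s); the arm keeps its last pose, push and grip.
It fails at once if the run lever pressed before the dial is set (more than 0.15 rad down with the pointer more than 0.13 rad off the tab) (value of joint lever above 0.15 rad and angle between the x axis of dial_pointer and the x axis of tab_mark, either way round above 0.13 rad).
It fails at once if the run lever pressed down to its bottom stop (beyond 0.57 rad) (value of joint lever above 0.57 rad).
It fails at once if the preset tab shifted by more than 4 mm (distance of tab_mark from where it was at the start of the episode above 0.004 m).
It fails at once if a bystander moved by more than 25 mm (distance of any of dose_cup, mug, jar, tamper, spoon, pepper from where it was at the start of the episode above 0.025 m).
It also fails if it takes over 51 s, if anything falls off the work surface, if the arm or the gripper's body presses on something with over 40 N, if the wrist force passes 120 N, or if a joint passes its speed limit or range.

## Working session

There is one attempt and no reset: what is moved stays moved. The work goes in short steps, each a Python script; the robot and the scene stay as the last script left them, time stands still between calls to the robot, and variables do not carry over. Pictures are saved under pics/ and viewed, at most 10 in all, crops included, and the job is handed in when it is done.

```bash
mkdir -p pics; ls; python3 - <<'E'
from cell import r
import cv2,numpy as np,pickle
d={}
for n in("scene","top","wrist"):
    c=r.capture(n); d[n]=c
    cv2.imwrite(f"pics/{n}0.png",cv2.cvtColor(c["frame"],cv2.COLOR_RGB2BGR))
    print(n,c["vertical_fov"],c["cx"],c["cy"],np.round(-np.array(c["R"]).T@c["t"]))
pickle.dump(d,open("c0.pkl","wb"))
a=[cv2.imread(f"pics/{n}0.png") for n in("scene","top")]
cv2.imwrite("pics/top0b.png",cv2.resize(a[1],(800,600)))
print(r.current_orientation(),r.current_time())
E
```

```text
pics
scene 55.001724126243104 252.06623240935542 187.07049134425753 [1035. -377.  607.]
top 52.20251894980017 258.2395913338497 195.41078945002926 [ 404.   15. 1091.]
wrist 65.70646984690485 252.51069049622106 186.67876223474966 [241. 635. 384.]
[ 6.24539946e-04  9.92635010e-01 -1.21141847e-01 -7.62438933e-06] 0.15
```

View pics/top0b.png

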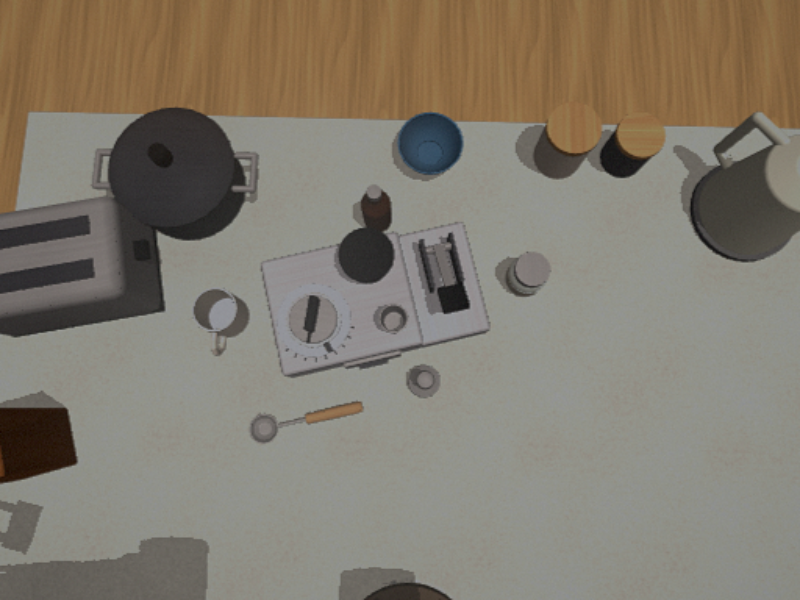

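View pics/scene0.png

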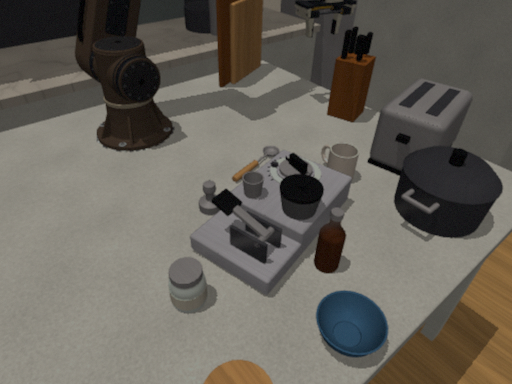

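The top view (800 px wide) shows the mill at about (375,298), the dial at (315,318) with its pointer strip at the lower end (308,340), the tab at about (330,348) and the lever pad at (453,298). The cup is at (391,319). Next I'll zoom in.

```bash
python3 - <<'E'
import cv2
a=cv2.imread("pics/top0.png")[135:245,162:322]
cv2.imwrite("pics/top0c.png",cv2.resize(a,(800,550),interpolation=cv2.INTER_CUBIC))
E
```

```text
(no output)
```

View pics/top0c.png

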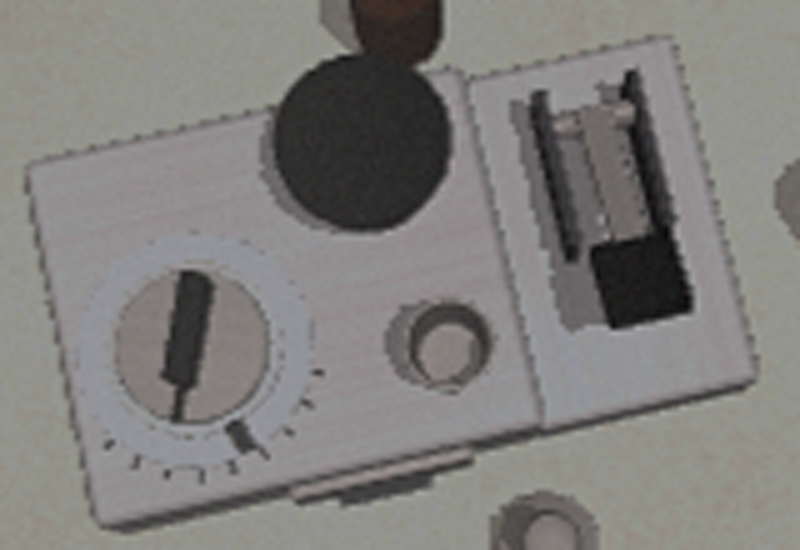

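The crop shows the dial centre at (192,346), pointer end (178,420), tab (240,436), hopper lid centre (363,142), pad top centre (642,280) and cup rim centre (450,345). The mill corners are at (28,165), (97,520), (752,380) and (672,38).

```bash
cat > h.py <<'E'
import numpy as np,cv2,pickle
def ray(c,u,v):
    f=192/np.tan(np.radians(c["vertical_fov"])/2); R=np.array(c["R"]);t=np.array(c["t"])
    x,y=(u-c["cx"]),(v-c["cy"])
    if c.get("fish"):
        rr=np.hypot(x,y); th=rr/f; d=np.array([x/rr*np.sin(th),y/rr*np.sin(th),np.cos(th)])
    else: d=np.array([x/f,y/f,1])
    return -R.T@t, R.T@d
def at(c,u,v,z):
    o,d=ray(c,u,v); return (o+d*(z-o[2])/d[2])[:2]
def rigid(P,Q):
    P=np.array(P,float);Q=np.array(Q); p=P-P.mean(0);q=Q-Q.mean(0)
    a=np.arctan2((p[:,0]*q[:,1]-p[:,1]*q[:,0]).sum(),(p*q).sum())
    A=np.array([[np.cos(a),-np.sin(a)],[np.sin(a),np.cos(a)]]); t=Q.mean(0)-A@P.mean(0)
    return a,A,t,Q-(P@A.T+t)
E
python3 - <<'E'
from h import *
c=pickle.load(open("c0.pkl","rb"))["top"]
g=lambda x,y,z: at(c,162+(x+.5)/5-.5,135+(y+.5)/5-.5,z)
L=[((100,180),(28,165,80)),((-100,180),(97,520,80)),((-100,-180),(752,380,50)),((100,-180),(672,38,50)),((-20,110),(192,346,94)),((55,0),(363,142,146)),((-44,-120),(642,280,134))]
a,A,t,res=rigid([l[0] for l in L],[g(*l[1]) for l in L])
print(a,t,np.round(res,1))
D=A@[-20,110]+t
for n,p in dict(pt=(178,420,98),tab=(240,436,94),bar=(188,325,122),d=(192,346,94)).items():
    v=g(*p)-g(192,346,94) if 1 else 0; print(n,g(*p),np.hypot(*v),(np.arctan2(v[1],v[0])-a-2.2)%(2*np.pi))
print("dial",D,"pad",A@[-50,-120]+t,"cup",g(450,345,125))
E
```

```text
0.24611762903938406 [591.23956526  69.08943687] [[-2.7 -4.2]
 [ 5.3 -2.8]
 [ 2.4  6.1]
 [-2.8  2. ]
 [ 0.1 -0.9]
 [-2.6 -0.3]
 [ 0.3  0.2]]
pt [506.39186023 174.58359979] 39.02682406646558 0.5770518508046352
tab [499.40660535 143.17464693] 53.01102617843568 1.22545810626234
bar [551.7530789  168.14361823] 6.856217191263209 3.5670181297145893
d [545.14534694 169.97271429] 0.0 3.837067678140202
dial [545.0418057  170.90184776] pad [571.98313491 -59.4764602 ] cup [544.47945231  36.6606645 ]
```

```bash
cat >> h.py <<'E'
def down(phi): return [0,np.cos(phi/2),np.sin(phi/2),0]
E
python3 - <<'E'
from h import *
from cell import r
for p in(-.12,.53,.6):
    for k in (-np.pi,0,np.pi): print(p,k,r.solve_ik([545,171,101],down(p+k)))
r.movep([545,171,240],down(-.12)); r.set_gripper(.45)
c=r.capture("wrist");c["fish"]=1;pickle.dump(c,open("c1.pkl","wb"))
cv2.imwrite("pics/w1.png",cv2.resize(cv2.cvtColor(c["frame"],cv2.COLOR_RGB2BGR),(800,600),interpolation=cv2.INTER_CUBIC))
print(r.current_time(),-np.array(c["R"]).T@c["t"],r.current_eef_pos())
E
```

```text
-0.12 -3.141592653589793 [ 0.64647334  0.27211171 -0.35148547  0.         -0.94719915 -2.33726966]
-0.12 0 [ 0.64647334  0.27211171 -0.35148547  0.         -0.94719915  0.80432299]
-0.12 3.141592653589793 [ 0.64647334  0.27211171 -0.35148547  0.         -0.94719915 -2.33726966]
0.53 -3.141592653589793 [ 0.64647334  0.27211171 -0.35148547  0.         -0.94719915 -1.68726966]
0.53 0 [ 0.64647334  0.27211171 -0.35148547  0.         -0.94719915  1.45432299]
0.53 3.141592653589793 [ 0.64647334  0.27211171 -0.35148547  0.         -0.94719915 -1.68726966]
0.6 -3.141592653589793 [ 0.64647334  0.27211171 -0.35148547  0.         -0.94719915 -1.61726966]
0.6 0 [ 0.64647334  0.27211171 -0.35148547  0.         -0.94719915  1.52432299]
0.6 3.141592653589793 [ 0.64647334  0.27211171 -0.35148547  0.         -0.94719915 -1.61726966]
3.3667 [626.00831411 160.58406868 427.01137784] [544.99244424 170.99454187 240.00254729]
```

View pics/w1.png

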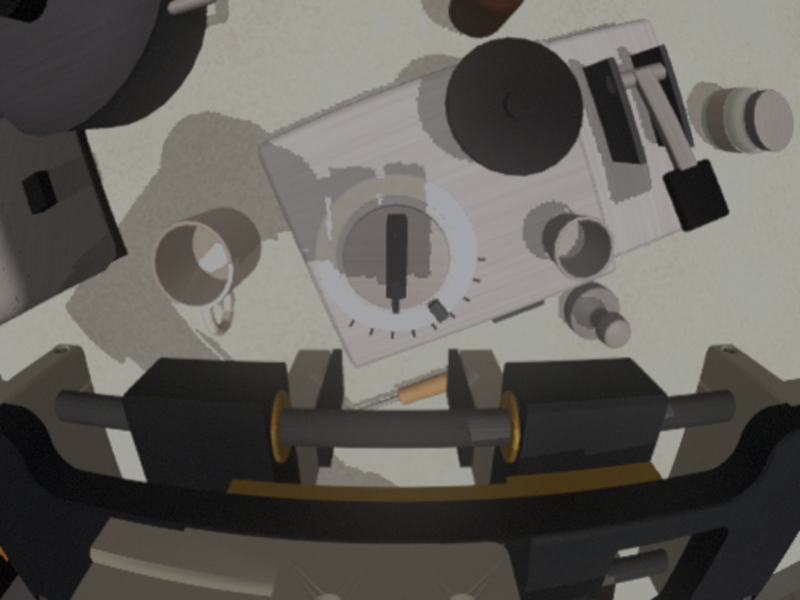

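The wrist view shows the dial centre at (396,256), pointer end (396,309), tab (440,311), bar ends at (397,215) and (396,296), and the pad top centre at about (697,190).

```bash
python3 - <<'E'
from h import *
c=pickle.load(open("c1.pkl","rb"))
g=lambda x,y,z: at(c,(x+.5)*.64-.5,(y+.5)*.64-.5,z)
d=g(396,256,94);a=.246
for n,p in dict(d=(396,256,94),pt=(396,309,99),tab=(440,311,94),b1=(397,215,122),b2=(396,296,122),pad=(697,190,134),FL=(356,365,80),BL=(260,147,80),hop=(515,106,146)).items():
    v=g(*p)-d; print(n,g(*p),np.hypot(*v),(np.arctan2(v[1],v[0])-a-2.2)%(2*np.pi))
v=g(396,296,122)-g(397,215,122);print(np.arctan2(v[1],v[0]))
E
```

```text
d [549.35608585 168.91917189] 0.0 3.837185307179586
pt [510.12245983 173.67691781] 39.52105207772687 0.5749148560342006
tab [502.63669104 140.69438208] 54.583336385582854 1.239046550925675
b1 [583.38450952 164.2138213 ] 34.352204324806486 3.699779577524513
b2 [527.70149277 171.61652478] 21.821941111855043 0.5716683311586119
pad [585.2048679  -56.57833353] 228.3292800445077 2.4240460354193
FL [458.16110898 213.4619479 ] 101.49178637451425 0.24124015200117155
BL [643.79928938 260.85502747] 131.80182181714764 4.609131333255828
hop [646.41188839  84.81673921] 128.42526226622022 3.123168727994191
3.0094240175592035
```

```bash
python3 - <<'E'
from h import *
from cell import r
p=[547,170,102]
r.movep([547,170,140],down(-.128))
print(r.servo_line(p,v=60,threshold=8),r.current_eef_pos())
r.set_gripper(0); print(r.current_grip_width(),r.current_contact_force())
q=-.128
for k in range(1,5): r.servo_line(p,down(q+.657*k/4),v=40)
r.sleep(.2);print(r.current_contact_force(),r.current_orientation(),r.current_time())
r.set_gripper(.45)
r.servo_line([547,170,240],v=200)
c=r.capture("wrist");c["fish"]=1;pickle.dump(c,open("c2.pkl","wb"))
t=r.capture("top");pickle.dump(t,open("t2.pkl","wb"))
cv2.imwrite("pics/w2.png",cv2.resize(cv2.cvtColor(c["frame"],cv2.COLOR_RGB2BGR),(800,600),interpolation=cv2.INTER_CUBIC))
print(r.current_time())
E
```

```text
False [547.1661568  170.04234867 102.04287529]
0.005515906566240422 [ 0.14254943  0.58899451 -0.45331152]
[ 0.68323038 -0.46968914 -0.27525881] [-2.35784002e-06  9.65618260e-01  2.59964180e-01  1.82526611e-05] 6.925
8.7083
```

View pics/w2.png

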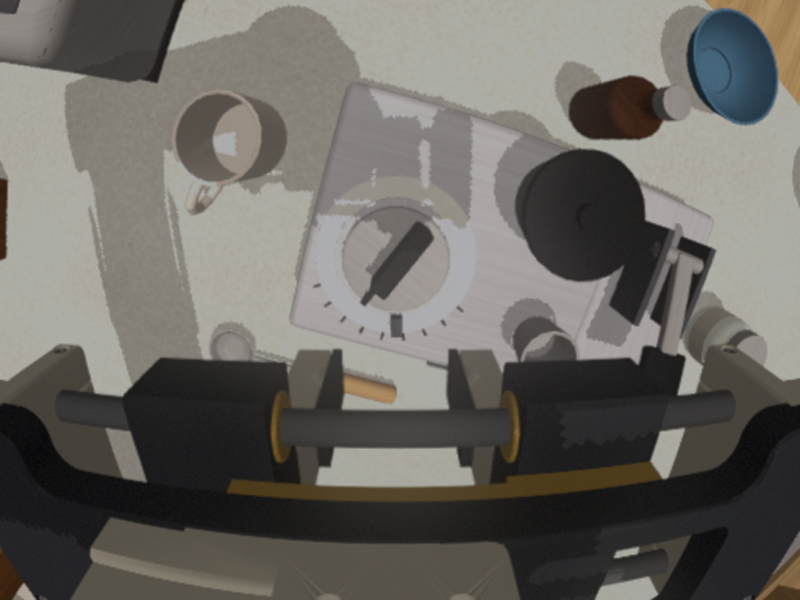

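The dial did not turn: the bar is still 0.66 rad off, and the fingers shut on nothing. I'll check the TCP projection against the image.

```bash
python3 - <<'E'
from h import *
from cell import r
c=pickle.load(open("c2.pkl","rb"));t=pickle.load(open("t2.pkl","rb"))
print(np.round(c["R"],3))
X=np.array([547,170,240.])
f=192/np.tan(np.radians(c["vertical_fov"])/2)
p=np.array(c["R"])@X+c["t"]; th=np.arctan2(np.hypot(*p[:2]),p[2]); w=f*th*p[:2]/np.hypot(*p[:2])+[c["cx"],c["cy"]]
print("wrist800",w/.64)
p=np.array(t["R"])@X+t["t"]; f=192/np.tan(np.radians(t["vertical_fov"])/2);w=f*p[:2]/p[2]+[t["cx"],t["cy"]];print("top",w)
u,v=w.astype(int)
a=cv2.cvtColor(t["frame"],cv2.COLOR_RGB2BGR); cv2.circle(a,(u,v),2,(0,0,255),-1)
cv2.imwrite("pics/t2.png",cv2.resize(a[100:260,100:320],(800,582),interpolation=cv2.INTER_CUBIC))
s=r.capture("scene")
cv2.imwrite("pics/s2.png",cv2.resize(cv2.cvtColor(s["frame"],cv2.COLOR_RGB2BGR)[40:270,150:420],(700,596),interpolation=cv2.INTER_CUBIC))
print(r.current_grip_width(),r.current_gripper_force())
E
```

```text
[[ 0.504 -0.864 -0.   ]
 [-0.824 -0.48   0.302]
 [-0.261 -0.152 -0.953]]
wrist800 [393.82011863 339.99916768]
top [190.19393226 193.45784856]
0.4536984879163587 0.0
```

View pics/s2.png

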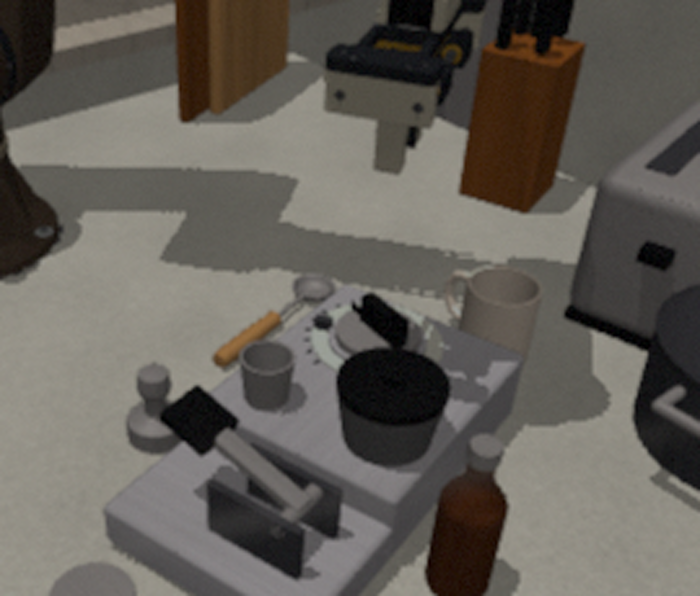

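The scene crop shows the fingertips at about (390,170) and (412,140), with the dial bar top at about (383,318). I'll check heights with a scene and top triangulation.

```bash
python3 - <<'E'
from h import *
d=pickle.load(open("c0.pkl","rb"));s=d["scene"];t=d["top"];w=pickle.load(open("c1.pkl","rb"))
def proj(c,X):
    p=np.array(c["R"])@X+c["t"]; f=192/np.tan(np.radians(c["vertical_fov"])/2);return f*p[:2]/p[2]+[c["cx"],c["cy"]]
k=700/270
cr=lambda X:(proj(s,np.array(X,float))-[150,40])*k
print("tcp",cr([547,170,240]),"bar",cr([547+6,170,122]),"dial",cr([547,170,94]),"cup",cr([544.5,36.7,125]))
h=np.array([np.cos(.53+np.pi/2),np.sin(.53+np.pi/2)])*20
print("fingers",cr([547+h[0],170+h[1],240]),cr([547-h[0],170-h[1],240]))
W=lambda x,y:ray(w,(x+.5)*.64-.5,(y+.5)*.64-.5)
T=lambda x,y:ray(t,162+(x+.5)/5-.5,135+(y+.5)/5-.5)
S=lambda x,y:ray(s,150+(x+.5)/k-.5,40+(y+.5)/k-.5)
def tri(L):
    A=0;b=0
    for o,v in L:
        v=v/np.linalg.norm(v);M=np.eye(3)-np.outer(v,v);A=A+M;b=b+M@o
    x=np.linalg.solve(A,b);return x,[np.linalg.norm((np.eye(3)-np.outer(v,v)/(v@v))@(x-o)) for o,v in L]
print("barfar TW",tri([T(194,272),W(397,215)]))
print("barfar TWS",tri([T(194,272),W(397,215),S(408,335)]))
print("hop TWS",tri([T(363,142),W(515,106),S(393,385)]))
print("cup TWS",tri([T(450,345),W(583,245),S(268,358)]))
print("pad TWS",tri([T(642,280),W(697,190),S(200,415)]))
E
```

```text
tcp [394.09877787 184.53456384] bar [384.94306131 305.42670149] dial [377.33662456 327.58179177] cup [265.12711674 352.23226833]
fingers [399.97521768 174.43609889] [388.00076802 195.01378949]
barfar TW (array([581.24753065, 166.12225772, 112.6578796 ]), [np.float64(1.9755807190959844), np.float64(1.975580719095985)])
barfar TWS (array([582.34312014, 167.25529373, 108.46043029]), [np.float64(1.7526317194002339), np.float64(3.002176101717388), np.float64(2.501925595500238)])
hop TWS (array([646.57177817,  82.5002184 , 133.32525624]), [np.float64(1.449520320540892), np.float64(1.294292233001309), np.float64(0.7025098678517766)])
cup TWS (array([547.08010472,  36.29149497, 121.01032963]), [np.float64(2.054647256530266), np.float64(2.1038791303449416), np.float64(0.651072638649689)])
pad TWS (array([581.55854433, -58.46934619, 130.74921701]), [np.float64(2.822178605412634), np.float64(3.23505217195498), np.float64(0.7452379132775485)])
```

```bash
python3 - <<'E'
from h import *
from cell import r
print(r.current_eef_pos(),r.current_joints())
p=[547,170,102]
r.movep([547,170,140],down(-.128)); r.servo_line(p,v=60,threshold=8)
print(r.current_eef_pos(),r.current_grip_width())
s=r.capture("scene"); w=r.capture("wrist")
a=[cv2.resize(cv2.cvtColor(s["frame"],cv2.COLOR_RGB2BGR)[60:220,220:380],(400,400)),cv2.resize(cv2.cvtColor(w["frame"],cv2.COLOR_RGB2BGR)[100:300,150:350],(400,400))]
cv2.imwrite("pics/d3.png",np.hstack(a))
E
```

```text
[546.3067385  169.64924039 238.34933551] [ 6.42793788e-01  1.67749123e-01 -1.54930443e-01 -3.01924935e-04
 -1.25089488e+00  1.45702065e+00]
[547.18550799 170.07384382 102.11861765] 0.44704727189953225
```

View pics/d3.png

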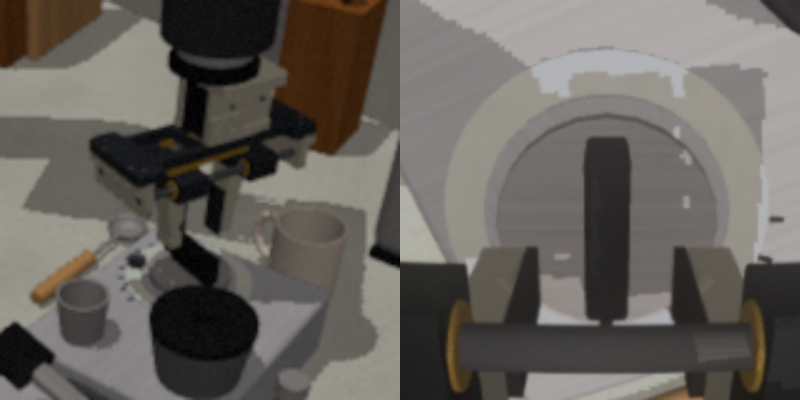

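Both views show the real fingertips about 19 mm higher than the reported TCP. That explains the shut grip: the fingers closed just above the bar top (122). I'll calibrate by touching the disc gently, whose top is at 94.

```bash
python3 - <<'E'
from h import *
from cell import r
print(r.hold_point_z, r.current_time())
hit=r.servo_line([547,170,70],v=25,threshold=4)
print(hit,r.current_eef_pos(),r.current_contact_force(),r.current_time())
E
```

```text
-18.8 10.3167
False [547.11439932 170.09020652  70.20937249] [-0.01671701  0.33722654 -0.21801878] 11.75
```

```bash
python3 - <<'E'
from h import *
from cell import r
r.set_gripper(0); print(r.current_grip_width(),r.current_gripper_force(),r.current_contact_force(),r.current_time())
w=r.capture("wrist");s=r.capture("scene")
a=[cv2.resize(cv2.cvtColor(s["frame"],cv2.COLOR_RGB2BGR)[60:220,220:380],(400,400)),cv2.resize(cv2.cvtColor(w["frame"],cv2.COLOR_RGB2BGR)[100:300,150:350],(400,400))]
cv2.imwrite("pics/d4.png",np.hstack(a))
E
```

```text
0.1590845093395837 29.996991455554962 [ 0.30187484 -0.7074911   0.96371525] 12.2917
```

View pics/d4.png

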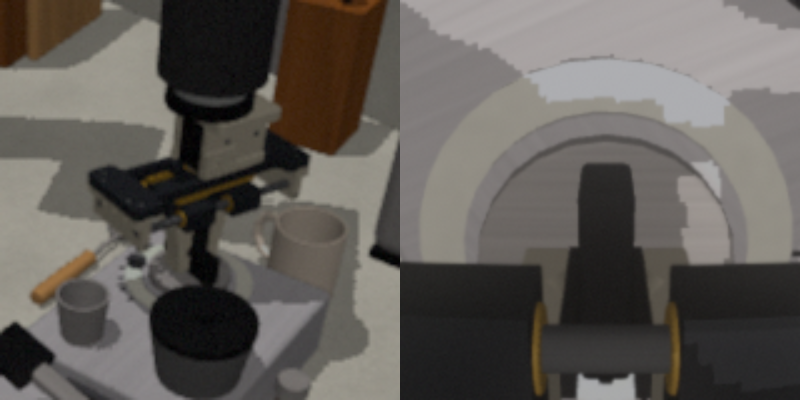

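The fingers now hold the bar (width 14 mm); the right half of the picture shows them gripping near its middle. Turning.

```bash
python3 - <<'E'
from h import *
from cell import r
p=[547,170,70];q=-.128
for k in range(1,7):
    r.servo_line(p,down(q+.657*k/6),v=40)
    print(np.round(r.current_contact_force(),1),np.round(r.current_ft_torque(),2))
    if np.linalg.norm(r.current_contact_force())>40: break
r.set_gripper(.45)
r.servo_line([547,170,200],v=200)
c=r.capture("wrist");c["fish"]=1;pickle.dump(c,open("c3.pkl","wb"))
t=r.capture("top");pickle.dump(t,open("t3.pkl","wb"))
cv2.imwrite("pics/w3.png",cv2.resize(cv2.cvtColor(c["frame"],cv2.COLOR_RGB2BGR)[80:280,150:350],(600,600),interpolation=cv2.INTER_CUBIC))
print(r.current_time())
E
```

```text
[-0.2 -1.1  2. ] [-0.44 -0.04  0.08]
[-0.  -0.8  0.7] [-0.69 -0.04  0.11]
[ 0.3 -2.6  1.8] [-0.89 -0.13  0.11]
[ 1.5 -3.4  1.4] [-1.26 -0.23  0.06]
[ 1.1 -4.2  1.5] [-1.5  -0.33  0.08]
[ 1.9 -4.7  2.8] [-1.93 -0.51  0.11]
15.5167
```

View pics/w3.png

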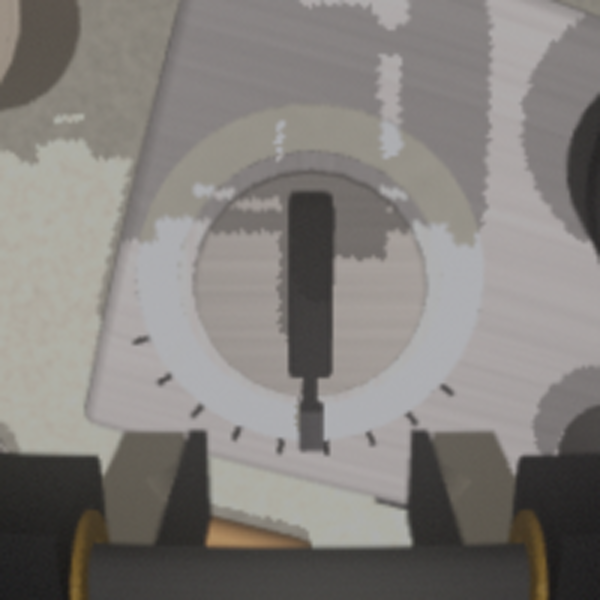

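The pointer (311,390) and tab (312,425) line up with the dial centre (310,283), within about 0.01 rad, and the dial is released. Next is the lever, with shut fingers and a contact search.

```bash
python3 - <<'E'
from h import *
from cell import r
x,y=574,-59.5
r.set_gripper(0)
r.movep([x,y,200],down(.246)); r.servo_line([x,y,130],v=150); r.sleep(.2)
f0=np.array(r.current_contact_force())
hit=r.servo_line([x,y,90],v=20,threshold=2.5)
z=r.current_eef_pos()[2];print(hit,z,f0,r.current_contact_force(),r.current_time())
if hit:
    r.servo_line([x,y,z-10],v=25);r.sleep(.2);print(r.current_eef_pos(),r.current_contact_force())
w=r.capture("wrist");s=r.capture("scene")
a=[cv2.resize(cv2.cvtColor(s["frame"],cv2.COLOR_RGB2BGR)[100:260,170:330],(400,400)),cv2.resize(cv2.cvtColor(w["frame"],cv2.COLOR_RGB2BGR)[100:300,150:350],(400,400))]
cv2.imwrite("pics/l1.png",np.hstack(a));print(r.current_time())
E
```

```text
True 110.50022684912942 [-0.22005566 -0.01284295  0.31959766] [0.6654641  0.35642663 1.97246788] 19.1417
[574.01575685 -59.52194995 100.62919953] [-2.48514972 -1.05679338  5.22951456]
19.9917
```

View pics/l1.png

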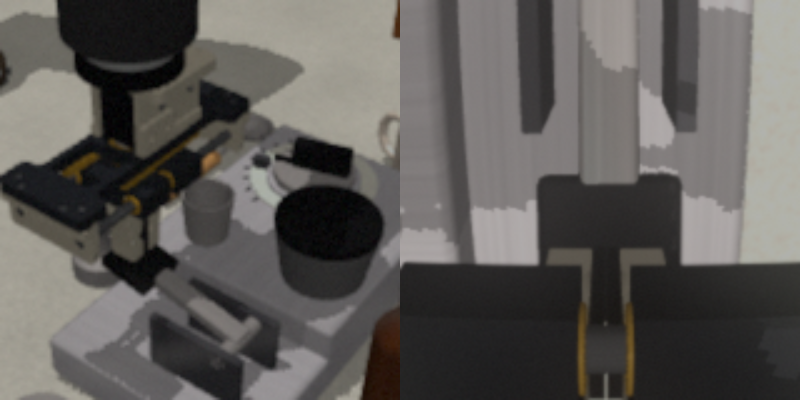

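The fingertips are centred on the black pad: in the right half its far edge is at row 177 and the fingers at row 247. Contact came at a reported z of 110.5 (about 140 real), so level is about 39 mm lower. I'll check it by spring force, expecting about 9 N.

```bash
python3 - <<'E'
from h import *
from cell import r
x,y=574,-59.5
for z in (90,80,75,72):
    r.servo_line([x,y,z],v=25);r.sleep(.25);print(np.round(r.current_eef_pos(),1),np.round(r.current_contact_force(),2))
t=r.capture("top");s=r.capture("scene");w=r.capture("wrist");pickle.dump((t,s,w),open("c5.pkl","wb"))
print(r.current_time())
# dark pad vs cheek rows along scene, wrist: pad width in the wrist picture
g=cv2.cvtColor(w["frame"],cv2.COLOR_RGB2GRAY)
for v in range(180,226,4): 
    k=np.where(g[v,200:310]<60)[0]+200
    print(v,(k.min(),k.max(),len(k)) if len(k) else None)
for c in range(225,245,4): print(c,g[100:225:3,c+0].tolist())
E
```

```text
[573.7 -59.6  90.1] [-3.12 -1.67  5.58]
[573.3 -59.7  80. ] [-3.76 -1.93  7.8 ]
[573.5 -59.7  75.2] [-4.43 -1.35  8.09]
[573.5 -59.8  72.3] [-4.38 -0.8   8.8 ]
22.875
180 None
184 None
188 None
192 None
196 (np.int64(219), np.int64(289), 40)
200 (np.int64(218), np.int64(290), 43)
204 (np.int64(218), np.int64(291), 74)
208 (np.int64(218), np.int64(290), 73)
212 (np.int64(218), np.int64(290), 73)
216 (np.int64(218), np.int64(290), 73)
220 (np.int64(219), np.int64(290), 72)
224 (np.int64(219), np.int64(290), 32)
225 [131, 130, 129, 129, 130, 129, 128, 129, 129, 128, 129, 127, 127, 125, 126, 125, 125, 125, 125, 125, 125, 125, 126, 127, 126, 127, 125, 124, 125, 125, 126, 81, 42, 42, 41, 41, 39, 40, 40, 39, 38, 45]
229 [128, 129, 128, 129, 128, 127, 128, 128, 127, 128, 128, 128, 127, 127, 127, 127, 126, 127, 127, 128, 127, 128, 128, 127, 127, 125, 126, 127, 127, 128, 127, 82, 41, 40, 41, 41, 40, 38, 38, 39, 38, 43]
233 [130, 129, 129, 129, 128, 128, 128, 128, 128, 128, 127, 127, 127, 127, 127, 127, 127, 127, 126, 126, 126, 126, 126, 125, 127, 126, 126, 126, 126, 125, 127, 80, 42, 40, 40, 40, 40, 39, 39, 38, 37, 43]
237 [114, 112, 116, 114, 112, 108, 105, 104, 103, 106, 103, 103, 108, 108, 106, 110, 115, 113, 114, 125, 124, 124, 124, 124, 123, 123, 124, 125, 124, 123, 124, 81, 41, 41, 41, 40, 41, 39, 37, 37, 36, 40]
241 [155, 155, 154, 155, 154, 143, 142, 115, 115, 115, 114, 114, 114, 113, 113, 113, 112, 112, 112, 111, 111, 110, 111, 109, 108, 107, 107, 106, 104, 105, 104, 103, 102, 100, 65, 41, 38, 38, 38, 37, 37, 40]
```

```bash
python3 - <<'E'
from h import *
t,s,w=pickle.load(open("c5.pkl","rb"))
a=.246;A=np.array([[np.cos(a),-np.sin(a)],[np.sin(a),np.cos(a)]]);o=np.array([592.5,69.])
def fish(c,X):
    f=192/np.tan(np.radians(c["vertical_fov"])/2);p=np.array(c["R"])@X+c["t"];th=np.arctan2(np.hypot(*p[:2]),p[2]);return f*th*p[:2]/np.hypot(*p[:2])+[c["cx"],c["cy"]]
def pin(c,X):
    f=192/np.tan(np.radians(c["vertical_fov"])/2);p=np.array(c["R"])@X+c["t"];return f*p[:2]/p[2]+[c["cx"],c["cy"]]
def P(q,l,y,h):
    e=.34-q; return np.r_[A@[50-l*np.cos(e)+h*np.sin(e),y]+o,95+l*np.sin(e)+h*np.cos(e)]
for q in(.1,.26,.34,.42,.5):
    c=[fish(w,P(q,77,y,6)) for y in(-98,-142)]
    print(q,np.round(c,1).tolist(),"scene pad corners",[np.round(pin(s,P(q,l,y,6)),1).tolist() for l,y in((77,-142),(123,-142),(77,-98))])
g=cv2.cvtColor(s["frame"],cv2.COLOR_RGB2GRAY)
for v in range(190,226,2): print(v,"".join("#" if x<30 else "+" if x<60 else "." for x in g[v,200:250]))
E
```

```text
0.1 [[207.7, 207.3], [294.0, 207.2]] scene pad corners [[227.3, 214.1], [209.7, 200.5], [241.3, 202.3]]
0.26 [[211.0, 204.2], [290.9, 204.1]] scene pad corners [[226.3, 217.9], [208.7, 206.9], [240.2, 206.2]]
0.34 [[212.5, 201.6], [289.5, 201.5]] scene pad corners [[226.1, 220.1], [208.6, 210.4], [239.9, 208.3]]
0.42 [[213.8, 198.3], [288.3, 198.2]] scene pad corners [[226.1, 222.3], [208.8, 213.9], [239.8, 210.5]]
0.5 [[215.0, 194.4], [287.2, 194.4]] scene pad corners [[226.2, 224.6], [209.3, 217.6], [239.9, 212.7]]
190 #++#+#################+###++#########+............
192 ############++#####++++..+##########+........+....
194 #+#######+##+...+##+++++..+######+.............+..
196 ++++++##+####....++++++++.+#####+.................
198 ##+#+########+++++++++.++####+....................
200 ############+++++++........+#.....................
202 ########++++++++...........+#.....................
204 +#####+...+++.............+##.....................
206 ..........................+##.....................
208 ...........................+#...+##++.............
210 ..++........+##.............###########+..........
212 ...........######+.........+###########+......++++
214 ...........#########++...+#######+...++......+++++
216 ............###################+..............#+++
218 ...............+##############+...............++##
220 ...................+##########++.................+
222 .......................+######+...................
224 .........................+++......................
```

Three cues agree that the lever is level: travel from contact is 38 of about 39 mm, the force is about 9 N, and the scene-view pad corners match 0.34–0.38 rad.

```bash
python3 - <<'E'
from cell import r
r.sleep(.6);print(r.current_contact_force(),r.current_eef_pos());print(r.finish_job())
E
```

```text
[-4.51972638 -1.05943936  9.11130621] [573.49900915 -59.76566249  72.315098  ]
the job is handed in; nothing more can be done
None
```

The dial pointer is set to the preset tab (about 0.01 rad off in the last picture), the fingers are holding the run lever level at about 9 N, and the job is handed in, though no verdict came back.

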